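Seat a ball blank in the boring jig and drop the keeper behind it

TASK

Load the boring jig on the carving bench: with your fingertips, roll the wooden ball up the sloped gutter until it drops into its seat against the end plate and stays there by itself, then tip the keeper bar over and press it fully down into its slot behind the ball so that it cannot roll back. The ball is only pushed, never lifted out of the gutter, and the tools and materials standing around the jig are left where they are. Finish with the hand clear of everything.

Things in the scene. Friction and masses are not known exactly. Their poses are not given: they have to be found in the camera images.
- jig: Wooden ball-boring jig screwed to the bench. A 90-degree V gutter of two 45-degree boards (open upward) rises at 0.22 rad to an end plate. Origin: centre under its plywood base, which spans x -169 to 161, y +/-65, z 0 to 18 mm. Its x axis is level, from the gutter's low end to the plate; z up.
- seat (a point): Centre of a ball that sits in the seat against the end plate; fixed to the jig, 95 mm along its x, 124 mm up. Axes (the seat frame): x up along the sloping gutter, y across to the left, z square to the gutter. End plate: face at x +30, 18 thick, 110 wide, top at z +30 mm. The seat, 4 mm deeper than the gutter, begins with a step at x -16.5; a seated ball may lie 2 mm short of the plate.
- lip (a point): Top middle of the cross lip at the gutter's low end that stops the ball; seat frame x -222, y 0, z -9 mm, same axes; 12 mm thick along x, 52 mm wide. Gutter board tops: y +/-31 to 40, z -6 to -14 mm in the seat frame. The ball starts against the lip, centre at x -190, z +6 mm in the seat frame; a finger fits behind it above the lip. Let go below the seat, it rolls back here.
- slot (a point): Bottom middle of the open-topped slot that takes the keeper bar: seat frame x -43, y +48, z -4 mm, same axes. Its post is 34 mm along x, 14 mm along y, top 9 mm above this point. The pivot post is alike at y -48, its top at z +12 mm. The posts' inner sides are 82 mm apart: ball and finger pass between them.
- keeper (a joint): Angle (rad) of the keeper bar about its pivot bolt, which runs along the gutter. 0 = fully down across the gutter, in the slot; grows as it swings up; 1.57 = square up from the gutter; starts at 1.9 to 2.3, leaning outward on the pivot side; travel ends at 2.45. Stiff pivot: it stays at any angle it is left, does not fall shut, and takes about 1 N at its end to move.
- keeper_pivot (a point): Middle of the keeper's pivot bolt, fixed to the jig: seat frame x -43, y -48, z 0 mm, same axes as the seat. At joint angle a the bar runs from here along (y, z) = (cos a, sin a). Plain aluminium bar, 126 mm from here to its round end, 16 mm wide along the gutter, 8 mm thick (4 mm to each side of this line).
- keeper_tab (a point): Thumb tab of the keeper bar, 114 mm along the bar from the pivot, on the face that is uppermost when the bar is down; moves with the bar. When down, the bar's end sticks out 23 mm beyond the slot post, with free air around the tab.
- ball: Turned wooden ball blank, diameter 60 mm, about 70 g (varies), sanded and waxed smooth (friction about 0.3), lying loose in the gutter. Origin at its centre; its axes turn as it rolls.
- gouge: Bystander: carving gouge with a turned handle, about 245 mm long and 29 mm thick, lying on the bench beside the jig's slot-post side. Origin under the front of the handle.
- wax_tin: Bystander: plain flat steel tin, 72 mm diameter, 45 mm high, standing beside the jig on its pivot side, near the low end. Origin: centre of its underside.
- sanding_block: Bystander: cork sanding block 100 x 60 x 31 mm, lying on the bench on the jig's pivot side below the keeper. Origin: centre of its underside.
- mallet: Bystander: round carver's mallet, 247 mm tall, head 80 mm diameter, standing head down to the right of the jig. Origin: centre of its underside.
- glue: Bystander: white glue bottle, 58 mm diameter, 150 mm tall, to the right of the jig. Origin: centre of its underside.
- mask_blank: Bystander: half-roughed wooden mask block about 80 x 95 x 94 mm, to the left of the jig. Origin: centre of its underside.
- drill: Bystander: cordless drill about 200 mm tall standing on its battery, left of the jig, its bit (reaching 180 mm from its origin, 170 mm up) pointing along its own -x. Origin: centre of the underside of the battery.
Not all that is in view belongs to the job. What is shaped like the ball but blue, green or purple is not meant.

How it is judged:
By the outcome, as a careful person would: the job done as asked, in the order asked, and still so for the second after the job is handed in, with the robot touching nothing.
It also fails if it takes over 51 s, if anything falls off the work surface, if the arm or the gripper's body presses on something with over 40 N, if the wrist force passes 120 N, or if a joint passes its speed limit or range.

ROBOT

A 7-joint arm with a two-finger parallel gripper is mounted at the origin on the work surface. World frame = base frame: x ahead of the robot, y to its left, z up, the work surface at z = 0. Lengths are in m, angles in degrees, forces in N, time in s.
With the tool pointing down it reaches from about 0.4 to 0.875 m from the base axis. Payload 19.3 kg.
Tool frame: the origin (TCP) lies on the front face of the gripper's body, between the roots of the fingers; the fingertips stand 73 mm ahead of it and the grasp point (between the pads) lies tcp_to_grasp ahead of it (tcp_to_grasp is the distance from the TCP to the grasp point, in m); z points along the fingers, y is the line along which they close (so a half turn about z gives the same grasp; the last joint's range is limited). The gripper opens to 85 mm and grips with 20 to 120 N. Pads are 22 mm wide; open, the fingers measure 114 mm over their backs; the gripper's body (76 mm by 85 mm) begins 54 mm behind the grasp point. The pads swing forward as they close: fully open they stand 13 mm farther back than shut.
Start: joints at [60.493, 29.874, -2.08, 91.645, 1.215, 58.505, -6.463], TCP at [0.269, -0.564, 0.304] pointing down, gripper open.
Joint ranges: [-166.77, 166.77], [-17.47, 122.26], [-85.68, 81.53], [9.62, 139.38], [-72.42, 252.41], [9.2, 110.78], [-144.41, 144.41]. Speed limits (degrees/s): [108.29, 108.29, 136.94, 136.94, 172.46, 172.46, 172.46].

INTERFACE

Orientations are given as [roll, pitch, yaw] about the fixed x, y, z axes, in that order (R = Rz(yaw) Ry(pitch) Rx(roll)).
In Python, from cell import sense, capture, calibration, finish_job, tcp_to_grasp gives the robot as it stands.
- The arm moves only by the tool jog_arm, never from a script. Its argument "series" is a list of rows, each an object of numbers: "tx", "ty", "tz": the shift along the tool's x, y, z in m; "ax", "ay", "az": the turn, a rotation vector about the tool's x, y, z in degrees; "claw": the opening in per cent of the stroke, from 0 (shut) to 100 (fully open). In form: [{"tx": .., "ty": .., "tz": .., "ax": .., "ay": .., "az": .., "claw": ..}, ...]. A call has 1 to 10 rows; each row shifts and turns the commanded pose from where the row before left it, along the tool's axes as they then stand; what a row does not reach is not made up. A row lasts 1/8 s, in which the tool goes at most 62.5 mm and 10.7 degrees, less where a joint would pass 70% of its speed; a pose out of reach is approached as far as the arm can. A call with a gripper value outside its range is refused whole. The fingers move at their own pace and stop on an object; "force" is the grip in N (left out, the last holds). Time passes only in rows, so rows that do not move let the fingers close. It gives the time, the measured TCP pose, the force, the opening and the grip force at its end, in the units of the state.
- sense(): the state, without advancing time (a new reading comes with each control period).
- capture(name): name is "scene" or "top" or "wrist"; returns the picture (480x640x3 uint8, red, green, blue); there is no depth.
- calibration(name): a dict with "vfov" (degrees; the focal length in pixels is half the picture's height over the tangent of half this angle, whatever the lens; pixels are square), "cx", "cy" (the principal point, pixels), "distortion" ([k1, k2, p1, p2, k3] as OpenCV has them; the pictures are not rectified), "world_to_cam" (4x4, takes a point from world to camera coordinates). Camera axes: x right, y up, looking along -z (the intrinsics and any distortion apply to the point x, -y, -z); pixel columns grow to the right and rows downward; lengths in m; the calibration is good to about 2 mm. A picture is of the moment at which its call begins: read the wrist's pose just before it. calibration takes no time and is no camera call; for the wrist camera it gives the pose at the moment of the call.
- finish_job(): hands the job in; it is judged then, once.
The state is a dict: "time": time; "q": joint angles; "qvel": joint speeds; "tau": joint torques, N m; "tcp_pos": TCP position; "ee_rot": TCP orientation; "ft_force": force on the tool from outside, world axes, zero at the start; "wrist_torque": the same for the moment, N m; "opening": opening from 0.0 (shut) to 1.0 (fully open); "grasp_force": force on a finger pad.
Only numpy, scipy, OpenCV 4.12 (cv2) and the standard library are available. Lean on these libraries where they do the work, as an engineer would, in place of code of your own. Each camera call takes 0.05 s, during which the arm holds its last target. There are 200 camera calls.

## Working session

There is one attempt and no reset: what is moved stays moved. The work goes in short steps, Python scripts to look and compute and a tool call to move; the robot and the scene stay as the last step left them, time stands still between calls to the robot, and variables do not carry over. Pictures are saved under pics/ and viewed, at most 10 in all, crops included, and the job is handed in when it is done.

Besides the shell and the picture viewer there is one more tool, called after "Call:" as name([rows], argument=value, ...), one row to a line, values as JSON. jog_arm: Moves the arm, as the interface text tells. Its arguments: {"type":"object","properties":{"series":{"type":"array"},"force":{"type":"number"}},"required":["series"]}

```bash
mkdir -p pics; ls; python3 - <<'E'
from cell import *
import cv2,numpy as np
for n in("scene","top"):
    cv2.imwrite(f"pics/{n}0.png",capture(n)[:,:,::-1]); c=calibration(n); print(n,c)
print(sense(),tcp_to_grasp)
E
```

```text
pics
scene {'vfov': 43.29999910588542, 'cx': 320.54527290327394, 'cy': 238.24714931231125, 'distortion': array([-0.06436312,  0.        ,  0.        ,  0.        ,  0.        ]), 'world_to_cam': array([[-0.81980359,  0.57231816,  0.01933907,  0.44478933],
       [-0.39238697, -0.58602141,  0.7089509 ,  0.14860633],
       [ 0.41707858,  0.57361209,  0.70499264, -1.8470655 ],
       [ 0.        ,  0.        ,  0.        ,  1.        ]])}
top {'vfov': 44.04008403370403, 'cx': 318.2850058626842, 'cy': 245.73566195046828, 'distortion': array([0.06418987, 0.        , 0.        , 0.        , 0.        ]), 'world_to_cam': array([[ 0.01402193, -0.99962003, -0.02373148,  0.01959408],
       [ 0.99365922,  0.01128255,  0.11186627, -0.56006454],
       [-0.11155601, -0.02514958,  0.99343986, -1.4468486 ],
       [ 0.        ,  0.        ,  0.        ,  1.        ]])}
{'time': 0.1, 'q': array([60.49368825, 29.90543626, -2.078548  , 91.66850821,  1.21573491,
       58.5041411 , -6.46364554]), 'qvel': array([-0.01733741, -0.02615941, -0.05819803, -0.15730932,  0.09739898,
        0.02568247,  0.01508672]), 'tau': array([ 3.67809567e-03, -9.28500438e+01,  1.98377721e+00, -3.70535159e+01,
        1.81121752e-02,  5.30048113e-03,  2.33449202e-05]), 'tcp_pos': array([ 0.26877011, -0.56402601,  0.30339968]), 'ee_rot': array([-1.79944303e+02,  6.16561210e-03,  2.54808817e+01]), 'ft_force': array([-0.95451354,  0.20747059, -0.42831418]), 'wrist_torque': array([-0.04785227,  0.02205815,  0.01387364]), 'grasp_force': 0.0, 'opening': 0.9991984360706011} 0.0539
```

View pics/scene0.png

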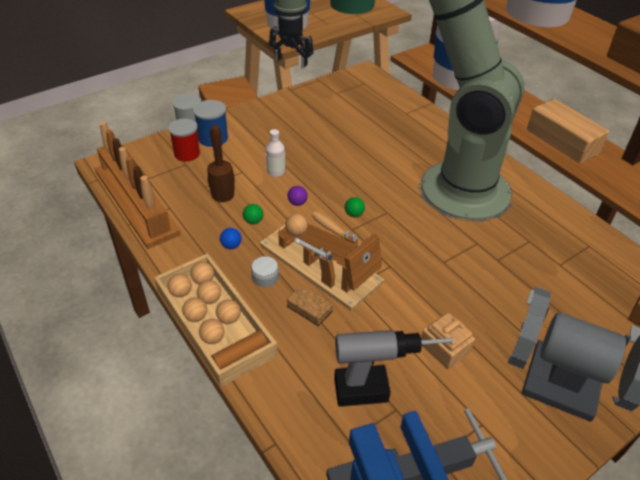

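View pics/top0.png

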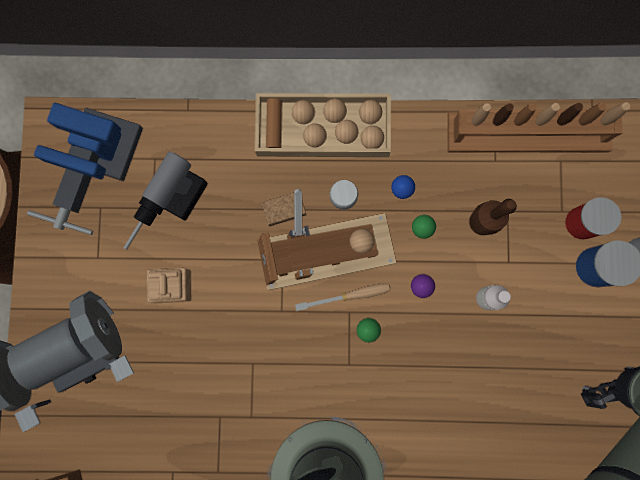

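The scene picture shows the jig at the middle, around (325,260), with the wooden ball at its low end at (297,225). The top picture shows the same ball at (361,240), the end plate at (266,260) and the keeper at (298,212).

Things that could be taken for the ball, top-view pixels: the ball in the gutter (361,240), six wooden balls in the tray (303,111), (334,110), (371,111), (315,135), (347,131), (372,136), and coloured ones at blue (403,187), green (424,226) and (369,330), purple (423,286). I choose (361,240), the wooden one in the gutter at its low end, and will check it in a crop.

```bash
cat > h.py <<'E'
import numpy as np,cv2
from cell import *
from scipy.spatial.transform import Rotation as R
def cam(n):
    c=calibration(n);f=240/np.tan(np.radians(c['vfov']/2))
    return np.array([[f,0,c['cx']],[0,f,c['cy']],[0,0,1.]]),c['distortion'],c['world_to_cam']
def ray(n,p,c=None):
    K,d,M=c or cam(n);u=cv2.undistortPoints(np.array([[p]],float),K,d)[0,0]
    v=M[:3,:3].T@np.array([u[0],-u[1],-1]);o=-M[:3,:3].T@M[:3,3];return o,v
def onz(n,p,z,c=None):
    o,v=ray(n,p,c);return o+v*(z-o[2])/v[2]
def proj(n,P,c=None):
    K,d,M=c or cam(n);X=np.atleast_2d(P)@M[:3,:3].T+M[:3,3];X=X*[1,-1,-1]
    return cv2.projectPoints(X,np.zeros(3),np.zeros(3),K,d)[0][:,0]
E
python3 - <<'E'
import cv2
im=cv2.imread("pics/top0.png")[175:305,235:410];cv2.imwrite("pics/c1.png",cv2.resize(im,None,fx=4.5,fy=4.5,interpolation=cv2.INTER_CUBIC))
E
```

```text
(no output)
```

View pics/c1.png

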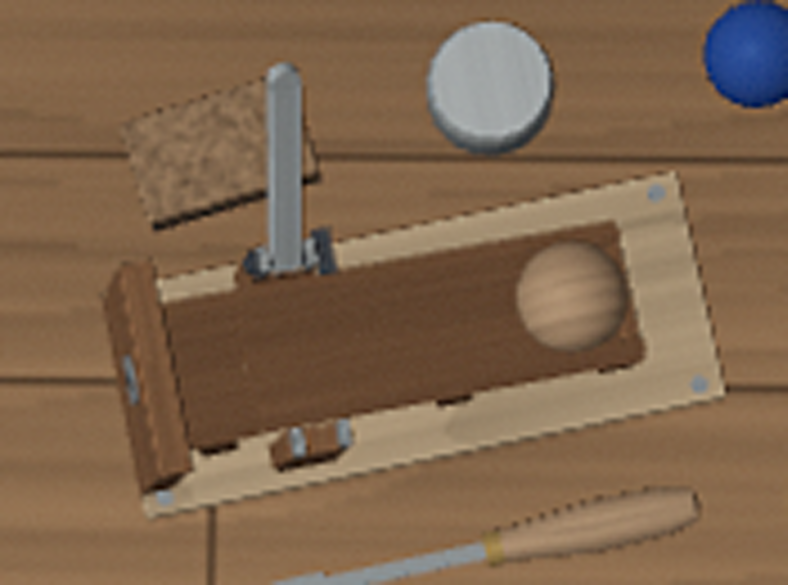

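The crop shows the wooden ball at crop (573,296), lying in the gutter against the low-end lip, so the choice is confirmed. The base corners are at (678,173), (724,393) and (150,515), and the keeper leans outward.

```bash
cat >> h.py <<'E'
import os
if os.path.exists('jig.npy'):
    jx,jy,jyaw=np.load('jig.npy')
    RJ=R.from_euler('z',jyaw).as_matrix();RS=RJ@R.from_euler('y',-.22).as_matrix()
    seat=np.array([jx,jy,0])+RJ@[.095,0,.124]
    def S(*p): return seat+RS@np.array(p)
E
python3 - <<'E'
from h import *
from scipy.optimize import least_squares
c=[(678,173),(724,393),(150,515)];px=[((u+.5)/4.5-.5+235,(v+.5)/4.5-.5+175) for u,v in c]
W=np.array([onz("top",p,.018) for p in px])[:,:2]
L=np.array([(-.169,-.065),(-.169,.065),(.161,.065)])
f=lambda s:(np.array([s[0]+np.cos(s[2])*L[:,0]-np.sin(s[2])*L[:,1],s[1]+np.sin(s[2])*L[:,0]+np.cos(s[2])*L[:,1]]).T-W).ravel()
r=least_squares(f,[.6,0,1.6]);print(W,r.x,r.fun);np.save('jig.npy',r.x)
E
python3 - <<'E'
from h import *
b=S(-.19,0,.006);print(np.degrees(jyaw),seat,b,proj("top",b),proj("scene",b))
u=lambda a,b:((a+.5)/4.5-.5+235,(b+.5)/4.5-.5+175)
print("ball px",u(573,296), "pivot",S(-.043,-.048,0),"slot",S(-.043,.048,-.004))
for a in(1.9,2,2.1,2.2,2.3):
    P=S(-.043,-.048+.126*np.cos(a),.126*np.sin(a));print(a,P,proj("top",P),proj("scene",P))
print("tip px",u(284,63))
for n in("top","scene"):print(proj(n,[S(.048,-.055,.03),S(.048,.055,.03),S(-.222,0,-.009)]))
E
python3 - <<'E'
import cv2
im=cv2.imread("pics/scene0.png")[190:330,225:400];cv2.imwrite("pics/c2.png",cv2.resize(im,None,fx=4.25,fy=4.25,interpolation=cv2.INTER_CUBIC))
E
```

```text
[[ 0.64612061 -0.14071262]
 [ 0.52277864 -0.16632597]
 [ 0.4510258   0.15125906]] [0.54844116 0.01035325 1.78762986] [ 2.15686894e-03  7.24826072e-06 -1.45701785e-03 -2.34739575e-03
 -6.99851093e-04  2.34014749e-03]
102.42364648518283 [0.52800302 0.10312869 0.124     ] [ 0.56817578 -0.07922865  0.08839176] [[362.02591112 240.09252666]] [[296.01854741 225.05878118]]
ball px (361.94444444444446, 240.38888888888889) pivot [0.58390701 0.07247438 0.11461613] slot [0.48996719 0.05267357 0.11071254]
1.9 [0.62928561 0.05582689 0.2309761 ] [[303.14721774 203.50392829]] [[305.45677836 224.01386091]]
2 [0.64049276 0.05933764 0.22642614] [[301.72692092 198.80075685]] [[302.24987115 228.20008439]]
2.1 [0.65113452 0.06297966 0.22075901] [[300.28226512 194.49324093]] [[299.26762804 232.69414189]]
2.2 [0.66110457 0.06671654 0.21403133] [[298.83132807 190.62800967]] [[296.54742971 237.44324652]]
2.3 [0.67030329 0.07051096 0.20631033] [[297.39173051 187.24390997]] [[294.12321955 242.39051911]]
tip px (297.72222222222223, 188.61111111111111)
[[260.9634242  232.81989553]
 [270.24448134 280.13961188]
 [372.86701833 238.83740453]]
[[349.16946861 260.02645286]
 [378.80789813 236.00291257]
 [288.63129028 225.92058813]]
```

View pics/c2.png

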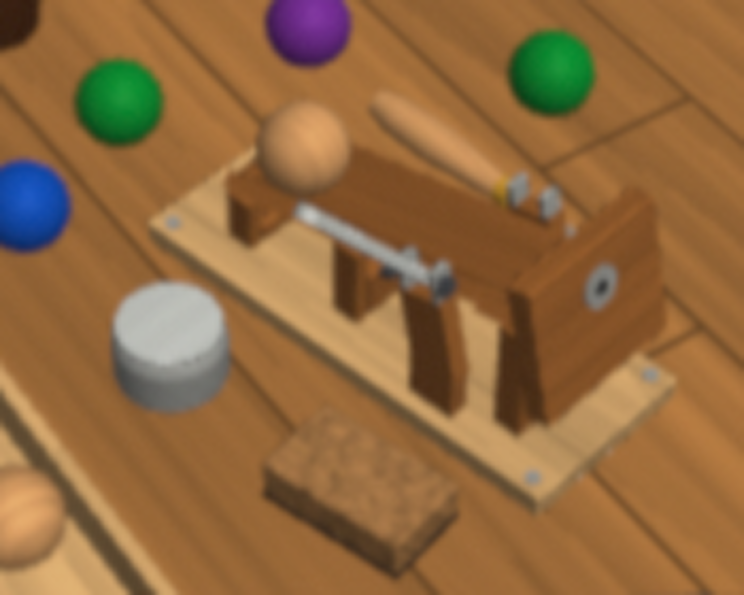

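The crop shows the keeper tip at (296,239) and the jig, ball, tin and sanding block as in the top view. The fitted jig pose predicts the ball to within 1 px in both views, and the keeper angle is about 2.23. Now I plan the approach.

```bash
cat >> h.py <<'E'
import json
# tool orientations: phase 1 x along gutter up, phase 2 x along seat -y; z into gutter
R1=RS@np.diag([1.,-1,-1]) if os.path.exists('jig.npy') else None
R2=RS@np.array([[0,-1,0],[-1,0,0],[0,0,-1.]]) if R1 is not None else None
def tip(x,y,z,Lt=.073): return S(x,y,z+Lt)   # TCP for a tip at seat x,y,z
def cur():
    s=sense();return s['tcp_pos'],R.from_euler('xyz',s['ee_rot'],degrees=True).as_matrix()
def plan(tgts,claw=0):
    """tgts: [(pos,Rot,n)], prints rows"""
    p,r=cur();
    for P,T,n in tgts:
        w=R.from_matrix(r.T@T).as_rotvec(degrees=True)/n;d=(P-p)/n
        for i in range(n):
            t=r.T@d;t=np.round(t,4);wr=np.round(w,2)
            print(json.dumps(dict(zip(("tx","ty","tz","ax","ay","az","claw"),[*map(float,t),*map(float,wr),claw]))))
            r=r@R.from_rotvec(w,degrees=True).as_matrix();p=p+d
        print()
def where():
    p,r=cur();s=sense()
    print("t",s['time'],"tip(seat)",(RS.T@(p+r[:,2]*.073-seat)).round(4),"f seat",(RS.T@s['ft_force']).round(2))
E
python3 - <<'E'
from h import *
A=tip(-.245,0,.11);print(A)
p,_=cur();m=p+(A-p)*.5;m[2]=.33
plan([(m,R1,10),(A,R1,8)])
E
```

```text
[ 0.58803327 -0.1693683   0.24912298]
{"tx": 0.0229, "ty": -0.0109, "tz": -0.0027, "ax": 0.84, "ay": 1.06, "az": -7.66, "claw": 0}
{"tx": 0.0242, "ty": -0.0078, "tz": -0.0021, "ax": 0.84, "ay": 1.06, "az": -7.66, "claw": 0}
{"tx": 0.0251, "ty": -0.0046, "tz": -0.0015, "ax": 0.84, "ay": 1.06, "az": -7.66, "claw": 0}
{"tx": 0.0255, "ty": -0.0012, "tz": -0.001, "ax": 0.84, "ay": 1.06, "az": -7.66, "claw": 0}
{"tx": 0.0254, "ty": 0.0022, "tz": -0.0006, "ax": 0.84, "ay": 1.06, "az": -7.66, "claw": 0}
{"tx": 0.0249, "ty": 0.0056, "tz": -0.0001, "ax": 0.84, "ay": 1.06, "az": -7.66, "claw": 0}
{"tx": 0.0239, "ty": 0.0088, "tz": 0.0002, "ax": 0.84, "ay": 1.06, "az": -7.66, "claw": 0}
{"tx": 0.0225, "ty": 0.012, "tz": 0.0005, "ax": 0.84, "ay": 1.06, "az": -7.66, "claw": 0}
{"tx": 0.0207, "ty": 0.0149, "tz": 0.0007, "ax": 0.84, "ay": 1.06, "az": -7.66, "claw": 0}
{"tx": 0.0186, "ty": 0.0175, "tz": 0.0008, "ax": 0.84, "ay": 1.06, "az": -7.66, "claw": 0}

{"tx": 0.0171, "ty": 0.0248, "tz": 0.0142, "ax": 0.0, "ay": -0.0, "az": -0.0, "claw": 0}
{"tx": 0.0171, "ty": 0.0248, "tz": 0.0142, "ax": 0.0, "ay": -0.0, "az": -0.0, "claw": 0}
{"tx": 0.0171, "ty": 0.0248, "tz": 0.0142, "ax": 0.0, "ay": -0.0, "az": -0.0, "claw": 0}
{"tx": 0.0171, "ty": 0.0248, "tz": 0.0142, "ax": 0.0, "ay": -0.0, "az": -0.0, "claw": 0}
{"tx": 0.0171, "ty": 0.0248, "tz": 0.0142, "ax": 0.0, "ay": -0.0, "az": -0.0, "claw": 0}
{"tx": 0.0171, "ty": 0.0248, "tz": 0.0142, "ax": 0.0, "ay": -0.0, "az": -0.0, "claw": 0}
{"tx": 0.0171, "ty": 0.0248, "tz": 0.0142, "ax": 0.0, "ay": -0.0, "az": -0.0, "claw": 0}
{"tx": 0.0171, "ty": 0.0248, "tz": 0.0142, "ax": 0.0, "ay": -0.0, "az": -0.0, "claw": 0}
```

Call:
jog_arm([
  {"tx": 0.023, "ty": -0.011, "tz": -0.003, "ax": 0.84, "ay": 1.06, "az": -7.66, "claw": 0},
  {"tx": 0.024, "ty": -0.008, "tz": -0.002, "ax": 0.84, "ay": 1.06, "az": -7.66, "claw": 0},
  {"tx": 0.025, "ty": -0.005, "tz": -0.001, "ax": 0.84, "ay": 1.06, "az": -7.66, "claw": 0},
  {"tx": 0.025, "ty": -0.001, "tz": -0.001, "ax": 0.84, "ay": 1.06, "az": -7.66, "claw": 0},
  {"tx": 0.025, "ty": 0.002, "tz": -0.001, "ax": 0.84, "ay": 1.06, "az": -7.66, "claw": 0},
  {"tx": 0.025, "ty": 0.006, "tz": 0, "ax": 0.84, "ay": 1.06, "az": -7.66, "claw": 0},
  {"tx": 0.024, "ty": 0.009, "tz": 0, "ax": 0.84, "ay": 1.06, "az": -7.66, "claw": 0},
  {"tx": 0.022, "ty": 0.012, "tz": 0, "ax": 0.84, "ay": 1.06, "az": -7.66, "claw": 0},
  {"tx": 0.021, "ty": 0.015, "tz": 0.001, "ax": 0.84, "ay": 1.06, "az": -7.66, "claw": 0},
  {"tx": 0.019, "ty": 0.017, "tz": 0.001, "ax": 0.84, "ay": 1.06, "az": -7.66, "claw": 0},
])

```text
time: 1.35
tcp_pos: [0.4279, -0.3665, 0.3304]
ee_rot: [180.0, -12.6, 102.7]
ft_force: [-0.4, 0.6, 0.7]
opening: -0.003
grasp_force: 0.0
```

Call:
jog_arm([
  {"tx": 0.017, "ty": 0.025, "tz": 0.014, "claw": 0},
  {"tx": 0.017, "ty": 0.025, "tz": 0.014, "claw": 0},
  {"tx": 0.017, "ty": 0.025, "tz": 0.014, "claw": 0},
  {"tx": 0.017, "ty": 0.025, "tz": 0.014, "claw": 0},
  {"tx": 0.017, "ty": 0.025, "tz": 0.014, "claw": 0},
  {"tx": 0.017, "ty": 0.025, "tz": 0.014, "claw": 0},
  {"tx": 0.017, "ty": 0.025, "tz": 0.014, "claw": 0},
  {"tx": 0.017, "ty": 0.025, "tz": 0.014, "claw": 0},
  {"claw": 0},
  {"claw": 0},
])

```text
validation failed for argument at $.se...
```

```bash
python3 - <<'E'
from h import *
where();print(sense()['opening'])
p,r=cur();im=capture("scene")[:,:,::-1].copy();cv2.imwrite("pics/s1.png",im)
for L in(.060,.073,.086):print(L,proj("scene",p+r[:,2]*L))
im=im[130:260,230:380];im=cv2.resize(im,None,fx=4.5,fy=4.5,interpolation=cv2.INTER_CUBIC)
for L,c in((.060,(255,0,0)),(.073,(0,255,0)),(.086,(0,0,255))):
    u=(proj("scene",p+r[:,2]*L)[0]-[230,130])*4.5;cv2.circle(im,tuple(int(v) for v in u),3,c,-1)
cv2.imwrite("pics/s1c.png",im)
plan([(tip(-.245,0,.015),R1,5)])
E
```

```text
t 1.35 tip(seat) [-0.3815  0.1988  0.2238] f seat [0.82 0.28 0.51]
-0.002982651883711451
0.06 [[284.40147994 101.39671364]]
0.073 [[285.21428405 105.6864256 ]]
0.086 [[286.02037766 109.9403512 ]]
{"tx": 0.0262, "ty": 0.0396, "tz": 0.0418, "ax": -0.0, "ay": -0.02, "az": 0.17, "claw": 0}
{"tx": 0.0263, "ty": 0.0395, "tz": 0.0418, "ax": -0.0, "ay": -0.02, "az": 0.17, "claw": 0}
{"tx": 0.0264, "ty": 0.0394, "tz": 0.0418, "ax": -0.0, "ay": -0.02, "az": 0.17, "claw": 0}
{"tx": 0.0266, "ty": 0.0394, "tz": 0.0417, "ax": -0.0, "ay": -0.02, "az": 0.17, "claw": 0}
{"tx": 0.0267, "ty": 0.0393, "tz": 0.0417, "ax": -0.0, "ay": -0.02, "az": 0.17, "claw": 0}
```

View pics/s1c.png

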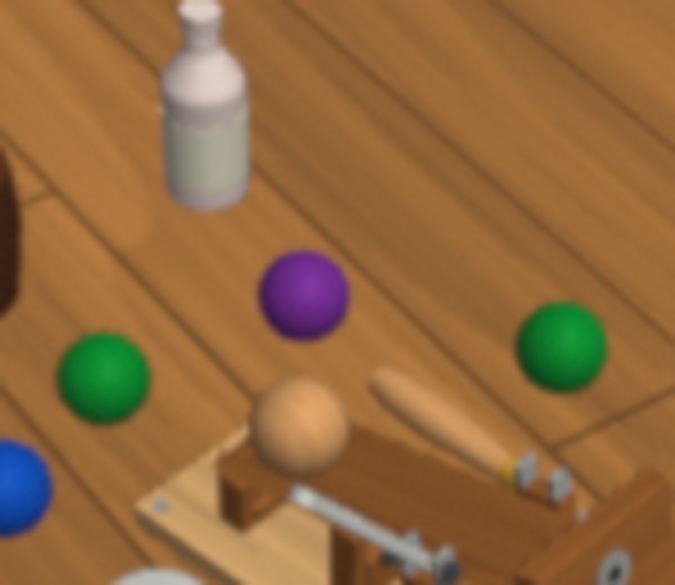

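The crop shows no gripper, because the second call was refused: rows need every field. The ball is still at (300,425) in the crop. I'll repeat the move with full rows.

Call:
jog_arm([
  {"tx": 0.017, "ty": 0.025, "tz": 0.014, "ax": 0, "ay": 0, "az": 0, "claw": 0},
  {"tx": 0.017, "ty": 0.025, "tz": 0.014, "ax": 0, "ay": 0, "az": 0, "claw": 0},
  {"tx": 0.017, "ty": 0.025, "tz": 0.014, "ax": 0, "ay": 0, "az": 0, "claw": 0},
  {"tx": 0.017, "ty": 0.025, "tz": 0.014, "ax": 0, "ay": 0, "az": 0, "claw": 0},
  {"tx": 0.017, "ty": 0.025, "tz": 0.014, "ax": 0, "ay": 0, "az": 0, "claw": 0},
  {"tx": 0.017, "ty": 0.025, "tz": 0.014, "ax": 0, "ay": 0, "az": 0, "claw": 0},
  {"tx": 0.017, "ty": 0.025, "tz": 0.014, "ax": 0, "ay": 0, "az": 0, "claw": 0},
  {"tx": 0.017, "ty": 0.025, "tz": 0.014, "ax": 0, "ay": 0, "az": 0, "claw": 0},
  {"tx": 0, "ty": 0, "tz": 0, "ax": 0, "ay": 0, "az": 0, "claw": 0},
])

```text
time: 2.52
tcp_pos: [0.5898, -0.1683, 0.2498]
ee_rot: [-180.0, -12.6, 102.6]
ft_force: [0.1, -0.4, -0.2]
opening: -0.002
grasp_force: 0.0
```

```bash
python3 - <<'E'
from h import *
where()
p,r=cur();im=capture("scene")[:,:,::-1].copy();cv2.imwrite("pics/s2.png",im)
o=np.array([225,130])
im=im[130:260,225:375];im=cv2.resize(im,None,fx=5,fy=4.5*5/4.5,interpolation=cv2.INTER_CUBIC)
im=im[:600]
for L,c in((.060,(255,0,0)),(.073,(0,255,0)),(.086,(0,0,255))):
    u=(proj("scene",p+r[:,2]*L)[0]-o)*5;print(L,u);cv2.circle(im,tuple(int(v) for v in u),3,c,-1)
cv2.imwrite("pics/s2c.png",im)
plan([(tip(-.245,0,.015),R1,5)])
E
```

```text
t 2.525 tip(seat) [-0.2441 -0.0019  0.1106] f seat [-0.41 -0.01 -0.07]
0.06 [241.6277996  259.86337375]
0.073 [246.33633297 281.23955917]
0.086 [251.00169211 302.41443851]
{"tx": 0.0001, "ty": -0.0002, "tz": 0.0192, "ax": -0.01, "ay": 0.0, "az": 0.01, "claw": 0}
{"tx": 0.0001, "ty": -0.0002, "tz": 0.0192, "ax": -0.01, "ay": 0.0, "az": 0.01, "claw": 0}
{"tx": 0.0001, "ty": -0.0002, "tz": 0.0192, "ax": -0.01, "ay": 0.0, "az": 0.01, "claw": 0}
{"tx": 0.0001, "ty": -0.0002, "tz": 0.0192, "ax": -0.01, "ay": 0.0, "az": 0.01, "claw": 0}
{"tx": 0.0001, "ty": -0.0002, "tz": 0.0192, "ax": -0.01, "ay": 0.0, "az": 0.01, "claw": 0}
```

View pics/s2c.png

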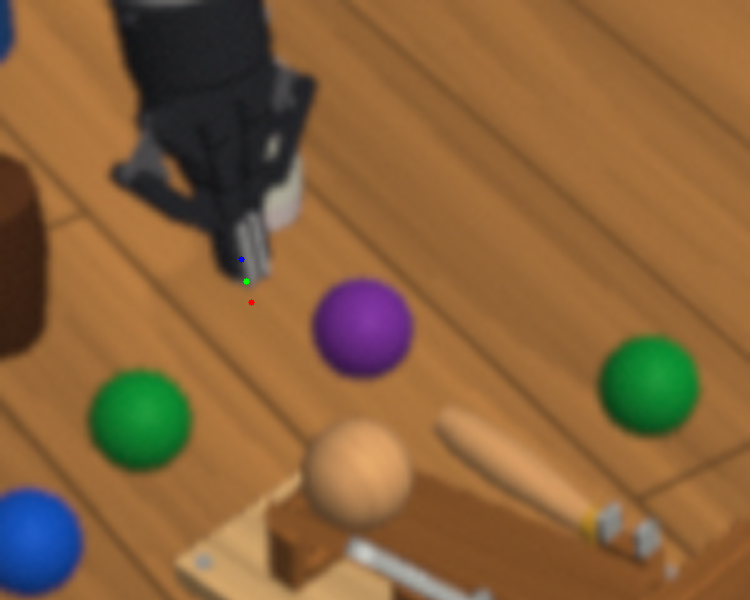

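The crop shows the closed fingertips at (250,280), right at the 73 mm mark, beside the ball at (358,472). I descend behind the ball.

Call:
jog_arm([
  {"tx": 0, "ty": -0.001, "tz": 0.022, "ax": 0, "ay": 0, "az": 0, "claw": 0},
  {"tx": 0, "ty": -0.001, "tz": 0.022, "ax": 0, "ay": 0, "az": 0, "claw": 0},
  {"tx": 0, "ty": 0, "tz": 0.022, "ax": 0, "ay": 0, "az": 0, "claw": 0},
  {"tx": 0, "ty": 0, "tz": 0.022, "ax": 0, "ay": 0, "az": 0, "claw": 0},
  {"tx": 0, "ty": 0, "tz": 0.022, "ax": 0, "ay": 0, "az": 0, "claw": 0},
  {"tx": 0, "ty": 0, "tz": 0, "ax": 0, "ay": 0, "az": 0, "claw": 0},
])

```text
time: 3.32
tcp_pos: [0.5811, -0.1485, 0.1425]
ee_rot: [-179.9, -12.6, 102.3]
ft_force: [0.6, -0.9, 0.8]
opening: -0.001
grasp_force: 0.0
```

```bash
python3 -c "
from h import *
where()"
```

```text
t 3.325 tip(seat) [-0.247   0.0024  0.0012] f seat [-0.78 -0.39  0.98]
```

Call:
jog_arm([
  {"tx": 0.01, "ty": 0.002, "tz": 0, "ax": 0, "ay": 0, "az": 0, "claw": 0},
  {"tx": 0.01, "ty": 0, "tz": 0, "ax": 0, "ay": 0, "az": 0, "claw": 0},
  {"tx": 0.01, "ty": 0, "tz": 0.001, "ax": 0, "ay": 0, "az": 0, "claw": 0},
  {"tx": 0.01, "ty": 0, "tz": 0.001, "ax": 0, "ay": 0, "az": 0, "claw": 0},
  {"tx": 0.01, "ty": 0, "tz": 0.001, "ax": 0, "ay": 0, "az": 0, "claw": 0},
  {"tx": 0.01, "ty": 0, "tz": 0.001, "ax": 0, "ay": 0, "az": 0, "claw": 0},
  {"tx": 0.01, "ty": 0, "tz": 0.001, "ax": 0, "ay": 0, "az": 0, "claw": 0},
  {"tx": 0.01, "ty": 0, "tz": 0, "ax": 0, "ay": 0, "az": 0, "claw": 0},
  {"tx": 0.01, "ty": 0, "tz": 0, "ax": 0, "ay": 0, "az": 0, "claw": 0},
  {"tx": 0.01, "ty": 0, "tz": 0, "ax": 0, "ay": 0, "az": 0, "claw": 0},
])

```text
time: 4.58
tcp_pos: [0.5627, -0.0504, 0.1605]
ee_rot: [180.0, -12.5, 102.4]
ft_force: [0.5, -0.4, 0.6]
opening: -0.0
grasp_force: 0.4
```

```bash
python3 - <<'E'
from h import *
where()
for n in("scene",):
    im=capture(n)[:,:,::-1];cv2.imwrite("pics/s3.png",cv2.resize(im[160:290,240:400],None,fx=4.5,fy=4.5,interpolation=cv2.INTER_CUBIC))
E
```

```text
t 4.575 tip(seat) [-0.1457 -0.0009 -0.0031] f seat [-0.38 -0.41  0.73]
```

View pics/s3.png

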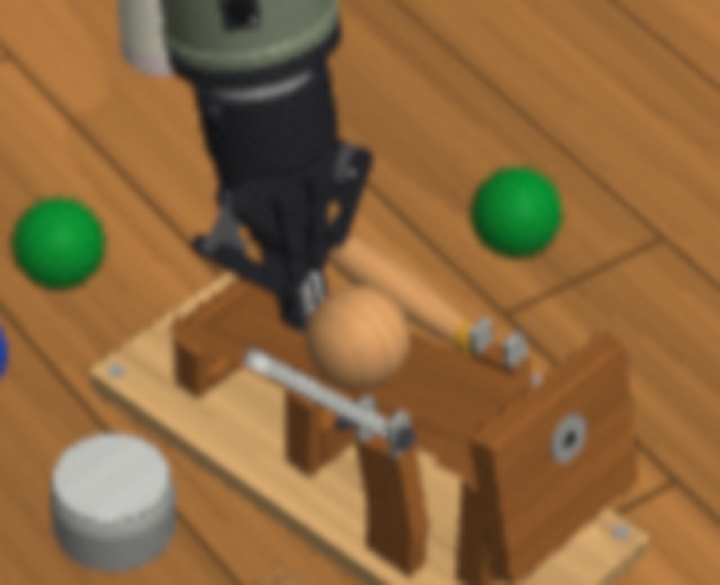

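The crop shows the ball at (358,338), rolled halfway up with the fingertip behind it at (310,310). I keep going.

Call:
jog_arm([
  {"tx": 0.01, "ty": 0, "tz": 0, "ax": 0, "ay": 0, "az": 0, "claw": 0},
  {"tx": 0.01, "ty": 0, "tz": 0, "ax": 0, "ay": 0, "az": 0, "claw": 0},
  {"tx": 0.01, "ty": 0, "tz": 0, "ax": 0, "ay": 0, "az": 0, "claw": 0},
  {"tx": 0.01, "ty": 0, "tz": 0, "ax": 0, "ay": 0, "az": 0, "claw": 0},
  {"tx": 0.01, "ty": 0, "tz": 0.001, "ax": 0, "ay": 0, "az": 0, "claw": 0},
  {"tx": 0.01, "ty": 0, "tz": 0.001, "ax": 0, "ay": 0, "az": 0, "claw": 0},
  {"tx": 0.008, "ty": 0, "tz": 0, "ax": 0, "ay": 0, "az": 0, "claw": 0},
  {"tx": 0.006, "ty": 0, "tz": 0, "ax": 0, "ay": 0, "az": 0, "claw": 0},
  {"tx": 0.006, "ty": 0, "tz": 0, "ax": 0, "ay": 0, "az": 0, "claw": 0},
  {"tx": 0.006, "ty": 0, "tz": 0, "ax": 0, "ay": 0, "az": 0, "claw": 0},
])

```text
time: 5.88
tcp_pos: [0.5447, 0.0316, 0.177]
ee_rot: [180.0, -12.5, 102.4]
ft_force: [-0.6, -0.4, 0.5]
opening: -0.003
grasp_force: 0.4
```

```bash
python3 -c "
from h import *
where()"
```

```text
t 5.875 tip(seat) [-0.0602 -0.0009 -0.0052] f seat [-0.17  0.71  0.6 ]
```

Call:
jog_arm([
  {"tx": 0.004, "ty": 0, "tz": 0, "ax": 0, "ay": 0, "az": 0, "claw": 0},
  {"tx": 0.004, "ty": 0, "tz": 0, "ax": 0, "ay": 0, "az": 0, "claw": 0},
  {"tx": 0.004, "ty": 0, "tz": 0, "ax": 0, "ay": 0, "az": 0, "claw": 0},
  {"tx": 0.003, "ty": 0, "tz": 0, "ax": 0, "ay": 0, "az": 0, "claw": 0},
  {"tx": 0, "ty": 0, "tz": 0, "ax": 0, "ay": 0, "az": 0, "claw": 0},
])

```text
time: 6.5
tcp_pos: [0.5415, 0.0459, 0.1803]
ee_rot: [180.0, -12.5, 102.4]
ft_force: [-0.1, 0.6, -0.5]
opening: -0.002
grasp_force: 0.0
```

```bash
python3 - <<'E'
from h import *
where()
im=capture("top")[:,:,::-1]
print(proj("top",S(0,0,0)),proj("top",S(-.015,0,.006)))
cv2.imwrite("pics/t4.png",im);im=capture("scene")[:,:,::-1];cv2.imwrite("pics/s4.png",im)
hsv=cv2.cvtColor(im,cv2.COLOR_BGR2HSV)
print(proj("scene",[S(0,0,0),S(-.015,0,.006),S(-.004,0,0)]))
E
```

```text
t 6.5 tip(seat) [-0.0452 -0.0009 -0.0052] f seat [ 0.46  0.01 -0.62]
[[284.41784484 254.46636288]] [[291.03495475 252.96987632]]
[[350.50049549 250.94818138]
 [345.63734226 246.99015706]
 [349.27428725 250.40320136]]
```

Call:
jog_arm([
  {"tx": 0.002, "ty": 0, "tz": 0, "ax": 0, "ay": 0, "az": 0, "claw": 0},
  {"tx": 0.002, "ty": 0, "tz": 0, "ax": 0, "ay": 0, "az": 0, "claw": 0},
  {"tx": 0, "ty": 0, "tz": 0, "ax": 0, "ay": 0, "az": 0, "claw": 0},
])

```text
time: 6.98
tcp_pos: [0.5407, 0.0496, 0.1812]
ee_rot: [180.0, -12.5, 102.4]
ft_force: [-0.5, 0.5, -0.9]
opening: -0.002
grasp_force: 0.0
```

```bash
python3 - <<'E'
from h import *
where()
a=capture("scene")[:,:,::-1];b=capture("top")[:,:,::-1]
f=lambda im,x,y:cv2.resize(im[y:y+100,x:x+130],None,fx=3,fy=5.8/1.95,interpolation=cv2.INTER_CUBIC)
A=f(a,285,185);B=f(b,240,200)
cv2.imwrite("pics/s5.png",np.hstack([A,B]))
E
```

```text
t 6.975 tip(seat) [-0.0413 -0.0009 -0.0052] f seat [ 0.35  0.4  -0.98]
```

View pics/s5.png

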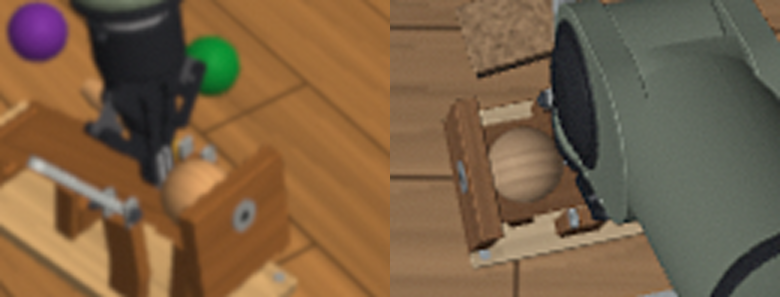

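The left half shows the ball down against the end plate. In the right half (top view) the ball is at (525,163), which is image pixel (285,255) against a predicted seat of (284.4,254.5), so it is seated. I back off, lift, and swing round to the keeper's outer side.

```bash
python3 - <<'E'
from h import *
plan([(tip(-.062,0,-.004),R1,2),(tip(-.062,0,.16),R1,5)])
# from there
import h
p=tip(-.062,0,.16)
h.cur=lambda:(p,R1)
plan([(tip(-.043,-.165,.155),R2,10)])
h.cur=lambda:(tip(-.043,-.165,.155),R2)
plan([(tip(-.043,-.155,.085),R2,4)])
E
```

```text
{"tx": -0.0103, "ty": -0.0004, "tz": -0.0006, "ax": 0.01, "ay": 0.04, "az": -0.0, "claw": 0}
{"tx": -0.0103, "ty": -0.0004, "tz": -0.0006, "ax": 0.01, "ay": 0.04, "az": -0.0, "claw": 0}

{"tx": -0.0, "ty": 0.0, "tz": -0.0328, "ax": 0.0, "ay": 0.0, "az": -0.0, "claw": 0}
{"tx": -0.0, "ty": 0.0, "tz": -0.0328, "ax": 0.0, "ay": 0.0, "az": -0.0, "claw": 0}
{"tx": -0.0, "ty": 0.0, "tz": -0.0328, "ax": 0.0, "ay": 0.0, "az": -0.0, "claw": 0}
{"tx": -0.0, "ty": 0.0, "tz": -0.0328, "ax": 0.0, "ay": 0.0, "az": -0.0, "claw": 0}
{"tx": -0.0, "ty": 0.0, "tz": -0.0328, "ax": 0.0, "ay": 0.0, "az": -0.0, "claw": 0}

{"tx": 0.0019, "ty": 0.0165, "tz": 0.0005, "ax": -0.0, "ay": 0.0, "az": 9.0, "claw": 0}
{"tx": 0.0045, "ty": 0.016, "tz": 0.0005, "ax": -0.0, "ay": 0.0, "az": 9.0, "claw": 0}
{"tx": 0.0069, "ty": 0.0151, "tz": 0.0005, "ax": -0.0, "ay": 0.0, "az": 9.0, "claw": 0}
{"tx": 0.0092, "ty": 0.0138, "tz": 0.0005, "ax": -0.0, "ay": 0.0, "az": 9.0, "claw": 0}
{"tx": 0.0112, "ty": 0.0122, "tz": 0.0005, "ax": -0.0, "ay": 0.0, "az": 9.0, "claw": 0}
{"tx": 0.013, "ty": 0.0103, "tz": 0.0005, "ax": -0.0, "ay": 0.0, "az": 9.0, "claw": 0}
{"tx": 0.0145, "ty": 0.0082, "tz": 0.0005, "ax": -0.0, "ay": 0.0, "az": 9.0, "claw": 0}
{"tx": 0.0156, "ty": 0.0058, "tz": 0.0005, "ax": -0.0, "ay": 0.0, "az": 9.0, "claw": 0}
{"tx": 0.0163, "ty": 0.0033, "tz": 0.0005, "ax": -0.0, "ay": 0.0, "az": 9.0, "claw": 0}
{"tx": 0.0166, "ty": 0.0007, "tz": 0.0005, "ax": -0.0, "ay": 0.0, "az": 9.0, "claw": 0}

{"tx": -0.0025, "ty": -0.0, "tz": 0.0175, "ax": 0.0, "ay": 0.0, "az": 0.0, "claw": 0}
{"tx": -0.0025, "ty": -0.0, "tz": 0.0175, "ax": 0.0, "ay": 0.0, "az": 0.0, "claw": 0}
{"tx": -0.0025, "ty": -0.0, "tz": 0.0175, "ax": 0.0, "ay": 0.0, "az": 0.0, "claw": 0}
{"tx": -0.0025, "ty": -0.0, "tz": 0.0175, "ax": 0.0, "ay": 0.0, "az": 0.0, "claw": 0}
```

Call:
jog_arm([
  {"tx": -0.01, "ty": 0, "tz": -0.001, "ax": 0, "ay": 0, "az": 0, "claw": 0},
  {"tx": -0.01, "ty": 0, "tz": 0, "ax": 0, "ay": 0, "az": 0, "claw": 0},
  {"tx": 0, "ty": 0, "tz": -0.033, "ax": 0, "ay": 0, "az": 0, "claw": 0},
  {"tx": 0, "ty": 0, "tz": -0.033, "ax": 0, "ay": 0, "az": 0, "claw": 0},
  {"tx": 0, "ty": 0, "tz": -0.033, "ax": 0, "ay": 0, "az": 0, "claw": 0},
  {"tx": 0, "ty": 0, "tz": -0.033, "ax": 0, "ay": 0, "az": 0, "claw": 0},
  {"tx": 0, "ty": 0, "tz": -0.033, "ax": 0, "ay": 0, "az": 0, "claw": 0},
])

```text
time: 7.95
tcp_pos: [0.5526, -0.006, 0.3398]
ee_rot: [180.0, -12.5, 102.4]
ft_force: [0.1, 0.2, 0.1]
opening: 0.0
grasp_force: 0.0
```

Call:
jog_arm([
  {"tx": 0.002, "ty": 0.0165, "tz": 0.0005, "ax": 0, "ay": 0, "az": 9, "claw": 0},
  {"tx": 0.0045, "ty": 0.016, "tz": 0.0005, "ax": 0, "ay": 0, "az": 9, "claw": 0},
  {"tx": 0.007, "ty": 0.015, "tz": 0.0005, "ax": 0, "ay": 0, "az": 9, "claw": 0},
  {"tx": 0.009, "ty": 0.014, "tz": 0.0005, "ax": 0, "ay": 0, "az": 9, "claw": 0},
  {"tx": 0.011, "ty": 0.012, "tz": 0.0005, "ax": 0, "ay": 0, "az": 9, "claw": 0},
  {"tx": 0.013, "ty": 0.0105, "tz": 0.0005, "ax": 0, "ay": 0, "az": 9, "claw": 0},
  {"tx": 0.0145, "ty": 0.008, "tz": 0.0005, "ax": 0, "ay": 0, "az": 9, "claw": 0},
  {"tx": 0.0155, "ty": 0.006, "tz": 0.0005, "ax": 0, "ay": 0, "az": 9, "claw": 0},
  {"tx": 0.0165, "ty": 0.003, "tz": 0.0005, "ax": 0, "ay": 0, "az": 9, "claw": 0},
  {"tx": 0.0165, "ty": 0.001, "tz": 0.0005, "ax": 0, "ay": 0, "az": 9, "claw": 0},
])

```text
time: 9.2
tcp_pos: [0.71, 0.0488, 0.3376]
ee_rot: [-167.5, 0.1, 12.1]
ft_force: [0.3, -0.5, 0.0]
opening: 0.001
grasp_force: 0.0
```

```bash
python3 - <<'E'
from h import *
where();print(sense()['q'])
a=capture("scene")[:,:,::-1];b=capture("wrist")[:,:,::-1]
A=cv2.resize(a[190:310,265:397],(396,360),interpolation=cv2.INTER_CUBIC);B=cv2.resize(b,(400,300))
cv2.imwrite("pics/s6.png",np.hstack([A,cv2.copyMakeBorder(B,0,60,0,0,cv2.BORDER_CONSTANT)]))
plan([(tip(-.043,-.155,.085),R2,4)])
E
```

```text
t 9.2 tip(seat) [-0.0434 -0.1661  0.1556] f seat [-0.57 -0.17  0.16]
[ -0.33189525  38.14715882  -7.07696607  72.59512852  -8.53879541
  71.09593848 -80.99601524]
{"tx": -0.0029, "ty": 0.0001, "tz": 0.0175, "ax": 0.02, "ay": 0.0, "az": -0.04, "claw": 0}
{"tx": -0.0029, "ty": 0.0001, "tz": 0.0175, "ax": 0.02, "ay": 0.0, "az": -0.04, "claw": 0}
{"tx": -0.0029, "ty": 0.0001, "tz": 0.0175, "ax": 0.02, "ay": 0.0, "az": -0.04, "claw": 0}
{"tx": -0.0029, "ty": 0.0001, "tz": 0.0175, "ax": 0.02, "ay": 0.0, "az": -0.04, "claw": 0}
```

View pics/s6.png

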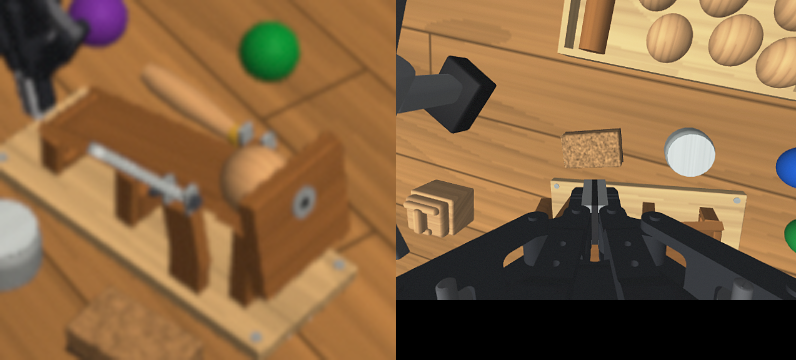

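The left half shows the ball staying by itself in its seat at (255,172) with the hand away, and the keeper still leaning outward. I go down beside the bar's outer side and tip it over along an arc.

```bash
python3 - <<'E'
# waypoints (y,z) of fingertip centre in seat frame; steps as tool tx=-dy, tz=-dz
import numpy as np
W=[(-.166,.1556),(-.155,.085),(-.063,.085)]
for a,r in((1.4,.09),(1.2,.095),(1.05,.1),(.9,.105),(.75,.11),(.6,.114),(.45,.117),(.3,.12)):
    W.append((-.048+r*np.cos(a)-.004*np.sin(a)-.011,r*np.sin(a)+.004*np.cos(a)))
W+=[(.071,.022),(.071,.004)]
W=np.array(W);print(np.c_[W[1:],-np.diff(W,axis=0)].round(4))
E
```

```text
[[-0.155   0.085  -0.011   0.0706]
 [-0.063   0.085  -0.092  -0.    ]
 [-0.0476  0.0894 -0.0154 -0.0044]
 [-0.0283  0.09   -0.0193 -0.0006]
 [-0.0127  0.0887 -0.0156  0.0013]
 [ 0.0031  0.0847 -0.0158  0.004 ]
 [ 0.0188  0.0779 -0.0156  0.0068]
 [ 0.0328  0.0677 -0.0141  0.0102]
 [ 0.0446  0.0545 -0.0118  0.0132]
 [ 0.0545  0.0393 -0.0098  0.0152]
 [ 0.071   0.022  -0.0165  0.0173]
 [ 0.071   0.004  -0.      0.018 ]]
```

Call:
jog_arm([
  {"tx": -0.0025, "ty": 0, "tz": 0.0175, "ax": 0, "ay": 0, "az": 0, "claw": 0},
  {"tx": -0.0025, "ty": 0, "tz": 0.0175, "ax": 0, "ay": 0, "az": 0, "claw": 0},
  {"tx": -0.003, "ty": 0, "tz": 0.0175, "ax": 0, "ay": 0, "az": 0, "claw": 0},
  {"tx": -0.003, "ty": 0, "tz": 0.0175, "ax": 0, "ay": 0, "az": 0, "claw": 0},
  {"tx": -0.01, "ty": 0, "tz": 0, "ax": 0, "ay": 0, "az": 0, "claw": 0},
  {"tx": -0.01, "ty": 0, "tz": 0, "ax": 0, "ay": 0, "az": 0, "claw": 0},
  {"tx": -0.01, "ty": 0, "tz": 0, "ax": 0, "ay": 0, "az": 0, "claw": 0},
])

```text
time: 10.18
tcp_pos: [0.6658, 0.0551, 0.2709]
ee_rot: [-167.5, -0.1, 12.4]
ft_force: [2.0, -0.0, 0.6]
opening: 0.001
grasp_force: 1.0
```

```bash
python3 -c "
from h import *
where()"
```

```text
t 10.175 tip(seat) [-0.0428 -0.1244  0.087 ] f seat [-0.34 -1.95  0.64]
```

The wrist force of about 2 N against the push shows contact with the bar. I continue.

Call:
jog_arm([
  {"tx": -0.012, "ty": 0, "tz": 0, "ax": 0, "ay": 0, "az": 0, "claw": 0},
  {"tx": -0.012, "ty": 0, "tz": 0, "ax": 0, "ay": 0, "az": 0, "claw": 0},
  {"tx": -0.012, "ty": 0, "tz": 0, "ax": 0, "ay": 0, "az": 0, "claw": 0},
  {"tx": -0.012, "ty": 0, "tz": 0, "ax": 0, "ay": 0, "az": 0, "claw": 0},
  {"tx": -0.012, "ty": 0, "tz": 0, "ax": 0, "ay": 0, "az": 0, "claw": 0},
  {"tx": -0.016, "ty": 0, "tz": -0.003, "ax": 0, "ay": 0, "az": 0, "claw": 0},
  {"tx": -0.019, "ty": 0, "tz": 0, "ax": 0, "ay": 0, "az": 0, "claw": 0},
])

```text
time: 11.05
tcp_pos: [0.5727, 0.0345, 0.2726]
ee_rot: [-167.5, -0.0, 12.4]
ft_force: [2.1, -0.1, 0.2]
opening: 0.002
grasp_force: 0.6
```

```bash
python3 - <<'E'
from h import *
where()
a=capture("scene")[:,:,::-1];cv2.imwrite("pics/s7.png",cv2.resize(a[180:310,255:405],(690,598),interpolation=cv2.INTER_CUBIC))
E
```

```text
t 11.05 tip(seat) [-0.0424 -0.0289  0.0888] f seat [-0.47 -2.01  0.28]
```

View pics/s7.png

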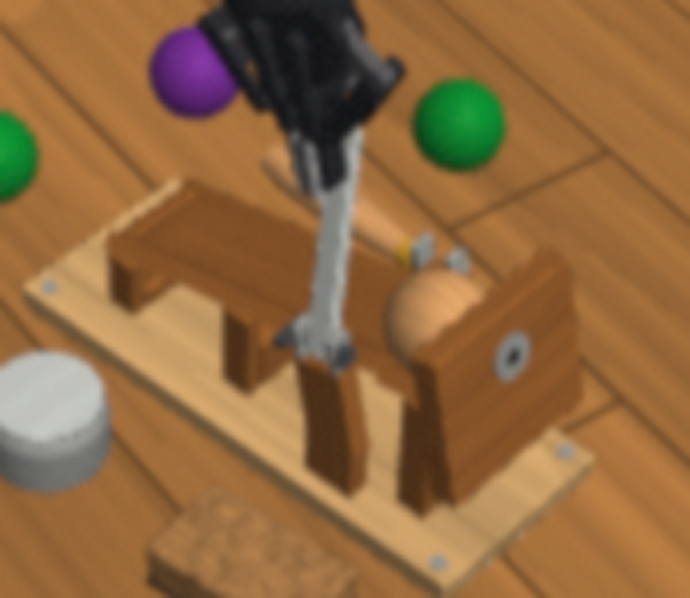

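The crop shows the bar past square-up, leaning over the gutter with the fingertip behind it, and the ball seated at (435,310). I continue the arc down.

Call:
jog_arm([
  {"tx": -0.0155, "ty": 0, "tz": 0.001, "ax": 0, "ay": 0, "az": 0, "claw": 0},
  {"tx": -0.016, "ty": 0, "tz": 0.004, "ax": 0, "ay": 0, "az": 0, "claw": 0},
  {"tx": -0.0155, "ty": 0, "tz": 0.007, "ax": 0, "ay": 0, "az": 0, "claw": 0},
  {"tx": -0.014, "ty": 0, "tz": 0.01, "ax": 0, "ay": 0, "az": 0, "claw": 0},
  {"tx": -0.012, "ty": 0, "tz": 0.013, "ax": 0, "ay": 0, "az": 0, "claw": 0},
  {"tx": -0.01, "ty": 0, "tz": 0.015, "ax": 0, "ay": 0, "az": 0, "claw": 0},
  {"tx": 0, "ty": 0, "tz": 0, "ax": 0, "ay": 0, "az": 0, "claw": 0},
])

```text
time: 11.98
tcp_pos: [0.4893, 0.0274, 0.2233]
ee_rot: [-167.4, 0.1, 12.4]
ft_force: [0.4, -0.1, 0.6]
opening: -0.004
grasp_force: 0.0
```

```bash
python3 -c "
from h import *
where()"
```

```text
t 11.975 tip(seat) [-0.0424  0.0542  0.0382] f seat [-0.03 -0.37  0.64]
```

Next I move out over the tab and down to the bar.

Call:
jog_arm([
  {"tx": -0.0085, "ty": 0, "tz": 0.007, "ax": 0, "ay": 0, "az": 0, "claw": 0},
  {"tx": -0.0085, "ty": 0, "tz": 0.008, "ax": 0, "ay": 0, "az": 0, "claw": 0},
  {"tx": 0, "ty": 0, "tz": 0.008, "ax": 0, "ay": 0, "az": 0, "claw": 0},
  {"tx": 0, "ty": 0, "tz": 0.006, "ax": 0, "ay": 0, "az": 0, "claw": 0},
  {"tx": 0, "ty": 0, "tz": 0.004, "ax": 0, "ay": 0, "az": 0, "claw": 0},
  {"tx": 0, "ty": 0, "tz": 0, "ax": 0, "ay": 0, "az": 0, "claw": 0},
])

```text
time: 12.72
tcp_pos: [0.472, 0.0308, 0.1913]
ee_rot: [-167.5, 0.0, 12.4]
ft_force: [-0.3, -0.3, -0.1]
opening: 0.0
grasp_force: 0.0
```

```bash
python3 -c "
from h import *
where()"
```

```text
t 12.725 tip(seat) [-0.0425  0.0702  0.0055] f seat [-0.24  0.36 -0.07]
```

Call:
jog_arm([
  {"tx": 0, "ty": 0, "tz": 0.002, "ax": 0, "ay": 0, "az": 0, "claw": 0},
  {"tx": 0, "ty": 0, "tz": 0.002, "ax": 0, "ay": 0, "az": 0, "claw": 0},
])

```text
time: 12.98
tcp_pos: [0.472, 0.0314, 0.1881]
ee_rot: [-167.5, -0.1, 12.4]
ft_force: [-5.4, -5.9, 28.9]
opening: -0.0
grasp_force: 14.8
```

```bash
python3 - <<'E'
from h import *
where()
im=capture("top");cv2.imwrite("pics/t8.png",im[:,:,::-1])
E
```

```text
t 12.975 tip(seat) [-0.0427  0.07    0.0022] f seat [ 1.83  6.54 29.25]
```

At the expected depth there is a firm 29 N reaction. I lift clear and check the bar numerically.

Call:
jog_arm([
  {"tx": 0, "ty": 0, "tz": -0.003, "ax": 0, "ay": 0, "az": 0, "claw": 0},
  {"tx": 0, "ty": 0, "tz": -0.03, "ax": 0, "ay": 0, "az": 0, "claw": 0},
  {"tx": 0, "ty": 0, "tz": -0.04, "ax": 0, "ay": 0, "az": 0, "claw": 0},
  {"tx": 0, "ty": 0, "tz": -0.05, "ax": 0, "ay": 0, "az": 0, "claw": 0},
  {"tx": 0, "ty": 0.04, "tz": -0.03, "ax": 0, "ay": 0, "az": 0, "claw": 0},
  {"tx": 0, "ty": 0.05, "tz": 0, "ax": 0, "ay": 0, "az": 0, "claw": 0},
  {"tx": 0, "ty": 0.05, "tz": 0, "ax": 0, "ay": 0, "az": 0, "claw": 0},
  {"tx": 0, "ty": 0.05, "tz": 0, "ax": 0, "ay": 0, "az": 0, "claw": 0},
  {"tx": 0, "ty": 0, "tz": 0, "ax": 0, "ay": 0, "az": 0, "claw": 0},
])

```text
time: 14.15
tcp_pos: [0.5184, -0.1854, 0.2945]
ee_rot: [-167.5, 0.1, 12.1]
ft_force: [0.3, 0.8, -0.0]
opening: -0.004
grasp_force: 0.0
```

```bash
python3 - <<'E'
from h import *
where()
for n in("scene","top"):
    im=capture(n)[:,:,::-1];cv2.imwrite(f"pics/{n}9.png",im)
    h=cv2.cvtColor(im,cv2.COLOR_BGR2HSV)
    print(n,"ball pred",proj(n,S(0,0,0)).round(1))
    m=((h[...,1]<70)&(h[...,2]>70)).astype(np.uint8)
    bx=proj(n,[S(-.043,-.05,0),S(-.043,.085,0)]);lo=bx.min(0).astype(int)-14;hi=bx.max(0).astype(int)+14
    k=np.zeros_like(m);k[lo[1]:hi[1],lo[0]:hi[0]]=1
    N,l,st,c=cv2.connectedComponentsWithStats(m*k)
    for i in range(1,N):
        if st[i,4]>6:print("comp",st[i],c[i].round(1))
    for a in(0,.05,.1,.2):
        e=[-.048+.126*np.cos(a)-.004*np.sin(a),.126*np.sin(a)+.004*np.cos(a)];print(a,"end top",proj(n,S(-.043,*e)).round(1), "mid-bar",proj(n,S(-.043,-.048+.063*np.cos(a),.063*np.sin(a)+.004)).round(1))
E
```

```text
t 14.15 tip(seat) [-0.2359  0.0714  0.1545] f seat [ 0.66 -0.42 -0.18]
scene ball pred [[350.5 250.9]]
comp [315 228  44  33 344] [337.3 243.8]
comp [363 253   7  10  50] [365.9 257. ]
0 end top [[357.5 228.2]] mid-bar [[341.3 240.8]]
0.05 end top [[357.2 226.3]] mid-bar [[341.1 239.8]]
0.1 end top [[356.8 224.4]] mid-bar [[340.9 238.9]]
0.2 end top [[355.7 220.9]] mid-bar [[340.4 237.1]]
top ball pred [[284.4 254.5]]
comp [292 226  22  59 512] [302.8 255.9]
comp [308 228   2   8   9] [308.6 231.4]
0 end top [[309.2 283.6]] mid-bar [[303.8 257.2]]
0.05 end top [[309.6 283.2]] mid-bar [[304. 257.]]
0.1 end top [[310.  282.7]] mid-bar [[304.2 256.7]]
0.2 end top [[310.8 281.2]] mid-bar [[304.6 256. ]]
```

The bar end's pixels match angle 0 in both views. To rule out having pressed on the post instead of the bar, I press once more farther out on the tab.

Call:
jog_arm([
  {"tx": -0.001, "ty": -0.05, "tz": 0, "ax": 0, "ay": 0, "az": 0, "claw": 0},
  {"tx": -0.001, "ty": -0.05, "tz": 0, "ax": 0, "ay": 0, "az": 0, "claw": 0},
  {"tx": -0.001, "ty": -0.05, "tz": 0, "ax": 0, "ay": 0, "az": 0, "claw": 0},
  {"tx": -0.002, "ty": -0.042, "tz": 0.01, "ax": 0, "ay": 0, "az": 0.3, "claw": 0},
  {"tx": 0, "ty": 0, "tz": 0.04, "ax": 0, "ay": 0, "az": 0, "claw": 0},
  {"tx": 0, "ty": 0, "tz": 0.04, "ax": 0, "ay": 0, "az": 0, "claw": 0},
  {"tx": 0, "ty": 0, "tz": 0.04, "ax": 0, "ay": 0, "az": 0, "claw": 0},
  {"tx": 0, "ty": 0, "tz": 0.014, "ax": 0, "ay": 0, "az": 0, "claw": 0},
  {"tx": 0, "ty": 0, "tz": 0, "ax": 0, "ay": 0, "az": 0, "claw": 0},
])

```text
time: 15.38
tcp_pos: [0.4668, 0.031, 0.1971]
ee_rot: [-167.4, 0.1, 12.2]
ft_force: [-0.0, -0.1, 0.6]
opening: 0.003
grasp_force: 0.0
```

```bash
python3 -c "
from h import *
where()"
```

```text
t 15.375 tip(seat) [-0.04    0.0753  0.0109] f seat [0.03 0.03 0.59]
```

Call:
jog_arm([
  {"tx": 0, "ty": 0.002, "tz": 0.004, "ax": 0, "ay": 0, "az": 0, "claw": 0},
  {"tx": 0, "ty": 0, "tz": 0.002, "ax": 0, "ay": 0, "az": 0, "claw": 0},
  {"tx": 0, "ty": 0, "tz": 0.001, "ax": 0, "ay": 0, "az": 0, "claw": 0},
])

```text
time: 15.75
tcp_pos: [0.4672, 0.0299, 0.19]
ee_rot: [-167.5, 0.0, 12.1]
ft_force: [-0.1, -0.6, -0.7]
opening: -0.001
grasp_force: 0.0
```

Call:
jog_arm([
  {"tx": 0, "ty": 0, "tz": 0.002, "ax": 0, "ay": 0, "az": 0, "claw": 0},
  {"tx": 0, "ty": 0, "tz": 0, "ax": 0, "ay": 0, "az": 0, "claw": 0},
])

```text
time: 16.0
tcp_pos: [0.4672, 0.0303, 0.1884]
ee_rot: [-167.5, 0.0, 12.1]
ft_force: [-3.2, -3.5, 20.4]
opening: 0.001
grasp_force: 10.1
```

```bash
python3 -c "
from h import *
where()"
```

```text
t 16.0 tip(seat) [-0.0427  0.075   0.0025] f seat [ 1.77  3.9  20.48]
```

The contact is stiff at the same height, about 3 mm, so the bar is bottomed in its slot. I retreat.

Call:
jog_arm([
  {"tx": 0, "ty": 0, "tz": -0.003, "ax": 0, "ay": 0, "az": 0, "claw": 0},
  {"tx": 0, "ty": 0, "tz": -0.03, "ax": 0, "ay": 0, "az": 0, "claw": 0},
  {"tx": 0, "ty": 0, "tz": -0.04, "ax": 0, "ay": 0, "az": 0, "claw": 0},
  {"tx": 0, "ty": 0, "tz": -0.05, "ax": 0, "ay": 0, "az": 0, "claw": 0},
  {"tx": 0, "ty": 0.04, "tz": -0.03, "ax": 0, "ay": 0, "az": 0, "claw": 0},
  {"tx": 0, "ty": 0.05, "tz": 0, "ax": 0, "ay": 0, "az": 0, "claw": 0},
  {"tx": 0, "ty": 0.05, "tz": 0, "ax": 0, "ay": 0, "az": 0, "claw": 0},
  {"tx": 0, "ty": 0.05, "tz": 0, "ax": 0, "ay": 0, "az": 0, "claw": 0},
  {"tx": 0, "ty": 0, "tz": 0, "ax": 0, "ay": 0, "az": 0, "claw": 0},
  {"tx": 0, "ty": 0, "tz": 0, "ax": 0, "ay": 0, "az": 0, "claw": 0},
])

```text
time: 17.25
tcp_pos: [0.5128, -0.1829, 0.2957]
ee_rot: [-167.4, 0.1, 12.1]
ft_force: [-0.3, 0.6, 0.8]
opening: 0.003
grasp_force: 0.0
```

```bash
python3 - <<'E'
from h import *
where()
im=capture("top")[:,:,::-1];o=cv2.imread("pics/top9.png");s=(slice(215,300),slice(255,330))
print("diff to last",(np.abs(im[s].astype(int)-o[s]).max(2)>40).sum())
# ball: tone at predicted rim inside/outside and bystander check vs start
o0=cv2.imread("pics/top0.png")
for nm,(u,v) in dict(gouge=(345,297),tin=(344,194),block=(284,208),mallet=(490,215),glue=(493,297),mask=(167,285),drill=(170,190)).items():
    w=(slice(v-18,v+18),slice(u-18,u+18));print(nm,(np.abs(im[w].astype(int)-o0[w]).max(2)>40).sum())
h=cv2.cvtColor(im,cv2.COLOR_BGR2HSV)
g=(h[...,2]>105)&(h[...,1]<150);w=g[240:270,270:299];y,x=np.nonzero(w);print("ball centroid approx",x.mean()+270,y.mean()+240,w.sum())
print(finish_job())
E
```

```text
t 17.25 tip(seat) [-0.232   0.0764  0.1548] f seat [0.81 0.13 0.6 ]
diff to last 0
gouge 0
tin 0
block 190
mallet 867
glue 979
mask 0
drill 0
ball centroid approx 281.9899497487437 254.55611390284758 597
the job is handed in; nothing more can be done
None
```

The job is handed in at 17.3 s: the ball sits in its seat against the end plate, the keeper bar is pressed down in its slot (angle about 0), and the hand is clear. In the top view the gouge, tin, mask and drill match the start. The patches at the mallet, glue and sanding block differ, most likely because the arm and the moved keeper cover them; I did not check those three separately.

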